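Third hand for the new pull of a bamboo box

TASK

First drop the broken pull, the one with a wing snapped off, into the wire basket; then pick up the whole T-shaped pull and hold it, back plate flat against the front face of the box, centred left to right and its top flush with the top of the box, pressing steadily with about 10 newtons (6 to 15 will do, never ram it) so the box backs about 15 mm into its springs while I drive the screws. Keep the push steady for a good three seconds and finish still holding and pressing it there; leave the ashtray, hedgehog and pencil cup where they are.

Things in the scene. Friction and masses are not known exactly. Their poses are not given: they have to be found in the camera images.
- new_pull: The new, whole T-shaped pull. Loose bamboo, 0.06 kg, 34 mm high, lying as it will be mounted. Back plate 84 mm wide (y -42 to 42 mm), 12 mm thick, x -12 to 0 mm; stem 22 mm wide, x -62 to -12 mm, pinched across y from above. Origin: underside, at the plate's back face, in line with the stem. Own x points out of the back face, away from the stem; y along the plate; z up.
- new_pull_stem (a point): Grip point of the new pull: middle of its stem, 40 mm in front of the back face, 17 mm above the underside; axes as the pull's.
- new_pull_back_top (a point): Middle of the top edge of the new pull's back face, 34 mm above its underside; axes as the pull's.
- old_pull: The broken pull, L-shaped: its -y wing has snapped off. Loose bamboo, 0.06 kg, 34 mm high, lying as it will be mounted. Back plate 54 mm wide (y -12 to 42 mm), 12 mm thick, x -12 to 0 mm; stem 22 mm wide, x -62 to -12 mm, pinched across y from above. Origin: underside, at the plate's back face, in line with the stem. Own x points out of the back face, away from the stem; y along the plate; z up.
- old_pull_stem (a point): Grip point of the broken pull: middle of its stem, 40 mm in front of the back face, 17 mm above the underside; axes as the pull's.
- jig: Fixed plywood jig, base 215 x 190 x 12 mm, back stop 74 mm high; on it the bamboo box (150 wide, 120 deep, top 79 mm above the sideboard, sliding lid part open), sprung against the back stop. Origin: on the sideboard under the unpushed box's middle; x from box front to back stop (the way to push), z up. Front face at x = -60 mm unpushed; the base ends there, nothing lies below the held pull.
- box_front_top (a point): Middle of the top edge of the box's upright front face (towards the robot), 79 mm up; moves with the box. Axes as the jig's: x into the box, y along the edge, z up. The pull is in place when the pull's back-top point meets this one with the axes in line.
- box (a joint): How far the box has been pushed back on its guides, m: 0 at rest, at most 0.030 (hard stop). The springs push back with 0.7 N per mm, from 0 N at rest; 10 N is about 0.0143. It comes forward again by itself when released.
- basket_in (a point): Middle of the floor of the square wire scrap basket: 150 x 150 mm outside, 142 mm inside, rim 60 mm above the sideboard, floor 4 mm thick, fixed. Axes along its sides, z up.
- ashtray: Bystander: square glass ashtray with keys in it, 120 x 120 x 34 mm, loose; origin at the centre of its underside. On the other side of the sideboard from the basket.
- hedgehog: Bystander: ceramic hedgehog figurine about 100 mm long and 80 mm high, loose; origin at the centre of its underside.
- pencil_cup: Bystander: red plastic pencil cup with three pencils, 76 mm across, 100 mm high, pencils to 160 mm, loose; origin at the centre of its underside.
Mind the look-alikes: they are no part of the job. Leave any purple or yellow look-alike of the new_pull alone.

How it is judged:
On the way, in this order (a step that is already met when the one before it is completed fails the run):
1. the broken pull lies in the wire basket, let go (x of old_pull_stem in the frame of basket_in between -0.073 and 0.073 m and y of old_pull_stem in the frame of basket_in between -0.073 and 0.073 m and z of old_pull_stem in the frame of basket_in between 0 and 0.058 m and contact force between the fingers and old_pull below 0.1 N and linear speed of old_pull below 0.03 m/s), for 0.2 s.
2. the new pull is held in place against the box and pressed with 6 to 15 N for 2 s on end (y of new_pull_back_top in the frame of box_front_top between -0.007 and 0.007 m and z of new_pull_back_top in the frame of box_front_top between -0.007 and 0.007 m and x of new_pull_back_top in the frame of box_front_top between -0.006 and 0.006 m and angle between the x axis of new_pull and the x axis of box_front_top, either way round below 0.12 rad and angle between new_pull's own z axis and vertical below 0.12 rad and contact force between new_pull and jig between 6 and 15 N and value of joint box between 0.008 and 0.022 m and contact force between the fingers and new_pull above 1 N and height (world z) of new_pull above 0.03 m and linear speed of new_pull below 0.02 m/s), for 2 s.
At the end, for the whole second after the job is handed in: Broken pull at rest in the basket, let go. New pull held by the fingers, off the sideboard, flat on the box front (0.12 rad), centred and its top flush with the box top within 7 mm, pressing steadily with 6 to 15 N (box back 8 to 22 mm), through the last second (all of step 1 and all of step 2); the arm keeps its last pose, push and grip.
It fails at once if the box is rammed: more than 30 N between the new pull and the jig or box (contact force between new_pull and jig above 30 N).
It fails at once if the ashtray is moved by more than 30 mm or tipped (distance of ashtray from where it was at the start of the episode above 0.03 m or angle between ashtray's own z axis and vertical above 0.3 rad).
It fails at once if the hedgehog is moved by more than 30 mm or tipped (distance of hedgehog from where it was at the start of the episode above 0.03 m or angle between hedgehog's own z axis and vertical above 0.3 rad).
It fails at once if the pencil_cup is moved by more than 30 mm or tipped (distance of pencil_cup from where it was at the start of the episode above 0.03 m or angle between pencil_cup's own z axis and vertical above 0.3 rad).
It also fails if it takes over 70 s, if anything falls off the work surface, if the arm or the gripper's body presses on something with over 40 N, if the wrist force passes 120 N, or if a joint passes its speed limit or range.

ROBOT

A 6-joint arm with a two-finger parallel gripper is mounted at the origin on the work surface. World frame = base frame: x ahead of the robot, y to its left, z up, the work surface at z = 0. Lengths are in m, angles in rad, forces in N, time in s.
With the tool pointing down it reaches from about 0.35 to 0.775 m from the base axis. Payload 7.3 kg.
Tool frame: the origin (TCP) lies at the centre of the arm's flange, where the gripper is bolted on; the fingertips stand 178 mm ahead of it and the grasp point (between the pads) lies 159 mm ahead of it (tip_extent is the distance from the TCP to the fingertips, in m); z points along the fingers, y is the line along which they close (so a half turn about z gives the same grasp; the last joint's range is limited). The gripper opens to 92 mm and grips with 3 to 60 N. Pads are 19 mm wide; open, the fingers measure 130 mm over their backs; the gripper's body (75 mm by 190 mm) begins 47 mm behind the grasp point.
Start: joints at [-1.266, 0.342, 1.524, -0, 1.275, -0.146], TCP at [0.229, -0.473, 0.405] pointing down, gripper open.
Joint ranges: [-2.53, 2.53], [-0.77, 2.02], [0.04, 2.7], [-1, 4.14], [0.28, 2.66], [-3.11, 3.11]. Speed limits (rad/s): [2.57, 2.57, 3.14, 3.14, 3.14, 3.14].

INTERFACE

Orientations are given as [roll, pitch, yaw] about the fixed x, y, z axes, in that order (R = Rz(yaw) Ry(pitch) Rx(roll)).
In Python, from cell import * gives the robot as it stands.
- The arm moves only by the tool arm_command, never from a script. Its arguments are lists of equal length, an entry for each row: "xyz": the shift along the world's x, y, z in mm, a list of three; "spin": the turn about the world's z in degrees. In form: {"xyz": [[tx, ty, tz], ...], "spin": [spin, ...]}. A call has 1 to 20 rows; each row shifts and turns the commanded pose from where the row before left it; what a row does not reach is not made up. A row lasts 1/10 s, in which the tool goes at most 50 mm and 8.59 degrees, less where a joint would pass 70% of its speed; a pose out of reach is approached as far as the arm can. A call with a gripper value outside its range is refused whole. "jaw" is the opening, from -1 (shut) to 1 (fully open), set as the call begins (left out, the last holds). The fingers move at their own pace and stop on an object; "squeeze" is the grip in N (left out, the last holds). Time passes only in rows, so rows that do not move let the fingers close. It gives the time, the measured TCP pose, the force, the opening and the grip force at its end, in the units of the state.
- observe(): the state, without advancing time (a new reading comes with each control period).
- read_camera(name): name is "scene" or "top"; returns a dict with "img" (480x640x3 uint8, red, green, blue), "depth" (480x640 float32, m along the optical axis (not along the pixel's ray), 0 where there is no reading), "fx", "fy", "cx", "cy" (pixels), "world_from_camera" (4x4, takes a point from camera to world coordinates). Camera axes: x right, y up, looking along -z (the intrinsics and any distortion apply to the point x, -y, -z); pixel columns grow to the right and rows downward; lengths in m; the calibration is good to about 2 mm. A picture is of the moment at which its call begins.
- hand_in(): hands the job in; it is judged then, once.
The state is a dict: "time": time; "qpos": joint angles; "qvel": joint speeds; "joint_efforts": joint torques, N m; "tool_pos": TCP position; "tool_rot": TCP orientation; "contact_force": force on the tool from outside, world axes, zero at the start; "torque": the same for the moment, N m; "opening": finger opening in m; "grip_force": force on a finger pad.
Only numpy, scipy, OpenCV 4.12 (cv2) and the standard library are available. Lean on these libraries where they do the work, as an engineer would, in place of code of your own. Each camera call takes 0.05 s, during which the arm holds its last target. There are 200 camera calls.

## Working session

There is one attempt and no reset: what is moved stays moved. The work goes in short steps, Python scripts to look and compute and a tool call to move; the robot and the scene stay as the last step left them, time stands still between calls to the robot, and variables do not carry over. Pictures are saved under pics/ and viewed, at most 10 in all, crops included, and the job is handed in when it is done.

Besides the shell and the picture viewer there is one more tool, called after "Emit:" as a command line: name --pt "numbers of a row" for each row, then --argument value for the rest. arm_command: Moves the arm, as the interface text tells. Its arguments: {"type":"object","properties":{"xyz":{"type":"array","items":{"type":"array","items":{"type":"number"}}},"spin":{"type":"array","items":{"type":"number"}},"jaw":{"type":"number"},"squeeze":{"type":"number"}},"required":["xyz","spin"]}

```bash
mkdir -p pics; python3 - <<'E'
from cell import *
import cv2,numpy as np
for n in("top","scene"):
    c=read_camera(n); cv2.imwrite(f"pics/{n}0.png",c["img"][:,:,::-1]); np.savez(f"{n}0.npz",**c)
    print(n,c["fx"],c["cx"],c["cy"],np.round(c["world_from_camera"],3).tolist(), (c["depth"]>0).mean())
s=observe();print(s)
E
```

```text
top 572.8192330031219 313.26501509256025 239.61225553397907 [[0.015, 0.998, -0.064, 0.476], [-1.0, 0.016, 0.005, 0.015], [0.006, 0.064, 0.998, 1.453], [0.0, 0.0, 0.0, 1.0]] 0.995966796875
scene 587.6365400449611 324.46449496643663 236.1206117958649 [[0.731, -0.533, 0.426, 1.105], [0.683, 0.568, -0.46, -0.588], [0.003, 0.627, 0.779, 1.079], [0.0, 0.0, 0.0, 1.0]] 0.9960026041666666
{'time': 0.1, 'qpos': array([-1.26604190e+00,  3.42650600e-01,  1.52489216e+00, -3.08124481e-06,
        1.27537252e+00, -1.45980417e-01]), 'qvel': array([ 0.00065531, -0.00240394, -0.00131795, -0.00055859,  0.0003369 ,
       -0.00017292]), 'joint_efforts': array([ 1.34029557e-03, -4.32006383e+01, -2.44695032e+01,  7.19540985e-02,
        5.26067172e-02, -6.29418787e-05]), 'tool_pos': array([ 0.22870033, -0.47244847,  0.4041258 ]), 'tool_rot': array([-3.14028366e+00, -1.89477762e-04,  4.50735622e-01]), 'contact_force': array([ 0.7217638 ,  0.95847708, -0.34449667]), 'torque': array([-0.01079799, -0.02182237, -0.01987206]), 'grip_force': 0.0, 'opening': 0.09224016948998542}
```

View pics/top0.png

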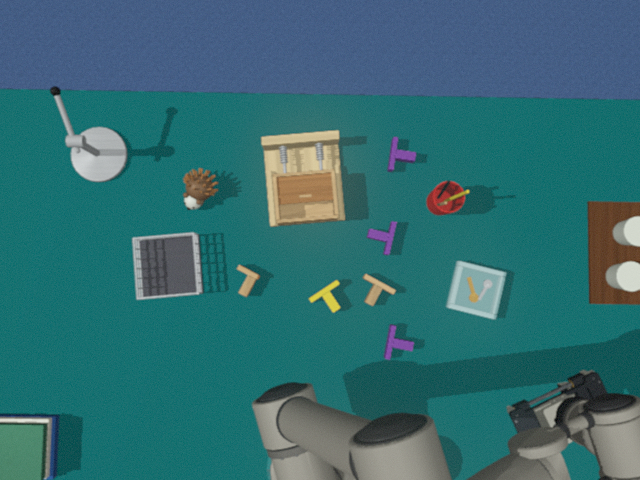

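View pics/scene0.png

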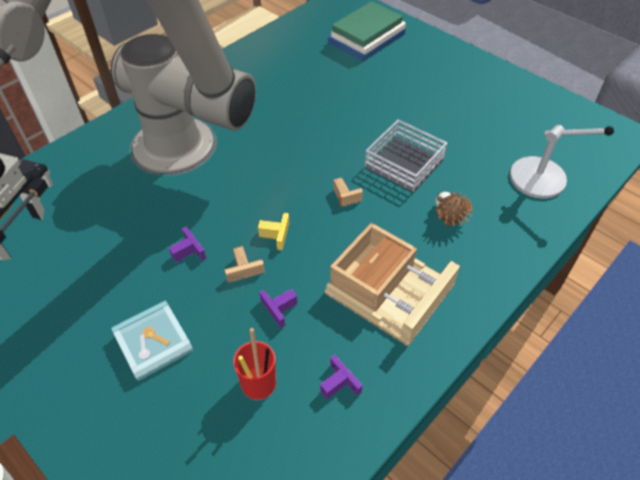

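The top view has up = +x and left = +y. It shows the broken L pull at (248,280), the whole T pull at (378,290), the basket at (168,266), the box front edge at about (270,224)–(343,219), the cup at (446,197), the ashtray at (476,290) and the hedgehog at (200,187). The scene view agrees with this.

```bash
cat > h.py <<'E'
import cv2,numpy as np
def ray(c,uv,z):
    uv=np.atleast_2d(uv).astype(float);T=c["world_from_camera"]
    d=np.c_[(uv[:,0]-c["cx"])/c["fx"],-(uv[:,1]-c["cy"])/c["fy"],-np.ones(len(uv))]@T[:3,:3].T
    return T[:3,3]+d*((z-T[2,3])/d[:,2])[:,None]
def heights(c):
    v,u=np.mgrid[:480,:640];D=c["depth"];T=c["world_from_camera"]
    P=np.stack([(u-c["cx"])/c["fx"]*D,-(v-c["cy"])/c["fy"]*D,-D],-1)
    return P@T[:3,:3].T+T[:3,3]
def contour(m,roi,k=4):
    x0,y0,x1,y1=roi
    g=cv2.resize(m[y0:y1,x0:x1].astype(np.float32),None,fx=k,fy=k,interpolation=cv2.INTER_CUBIC)
    cs,_=cv2.findContours((g>.5).astype(np.uint8),cv2.RETR_EXTERNAL,cv2.CHAIN_APPROX_NONE)
    p=max(cs,key=cv2.contourArea)[:,0]
    return (p+.5)/k-.5+[x0,y0]
E
python3 - <<'E'
from h import *
c=dict(np.load("top0.npz")); W=heights(c); img=c["img"].astype(int)
wood=(img[...,0]-img[...,2])   # red minus blue
print("table z",np.median(W[300:320,250:350,2]))
for n,roi in (("old",(228,255,268,305)),("new",(355,265,405,315))):
    x0,y0,x1,y1=roi
    print(n,"hmax",np.percentile(W[y0:y1,x0:x1,2],[90,95,98]))
    for mn,m in(("col",wood/max(1,np.percentile(wood[y0:y1,x0:x1],95))),("dep",W[...,2]/0.034)):
        P=ray(c,contour(np.clip(m,0,1),roi),.034)[:,:2]*1000
        r=cv2.minAreaRect(P.astype(np.float32)); a=cv2.approxPolyDP(P.astype(np.float32)[:,None],5,True)[:,0]
        print(mn,np.round(r[0],1),np.round(r[1],1),round(r[2],1),"\n",np.round(a,0).tolist())
roi=(250,120,360,235)
P=ray(c,contour((W[...,2]>.065)*1.,(262,165,350,235)),.079)[:,:2]*1000
r=cv2.minAreaRect(P.astype(np.float32));print("box",np.round(cv2.boxPoints(r),1).tolist(),r)
P=ray(c,contour((W[...,2]>.03)*1.,(120,225,215,310)),.060)[:,:2]*1000
r=cv2.minAreaRect(P.astype(np.float32));print("basket",r)
for n,roi in(("ash",(440,250,515,325)),("hog",(175,160,225,215)),("cup",(420,175,475,220))):
    P=ray(c,contour((W[...,2]>.015)*1.,roi),.03)[:,:2]*1000;print(n,P.min(0),P.max(0))
E
```

```text
table z -0.0009592167669382201
old hmax [0.03104299 0.03442411 0.03600091]
col [463.3 178.6] [59.2 62.5] 62.4 
 [[502.0, 190.0], [493.0, 195.0], [476.0, 169.0], [435.0, 190.0], [426.0, 171.0], [477.0, 140.0]]
dep [464.2 178.9] [59.4 63.5] 60.1 
 [[503.0, 190.0], [494.0, 196.0], [480.0, 168.0], [438.0, 189.0], [425.0, 171.0], [476.0, 139.0]]
new hmax [0.03131052 0.03407155 0.03646244]
col [ 439.3 -145.4] [86.  62.7] 62.2 
 [[477.0, -117.0], [460.0, -142.0], [419.0, -122.0], [410.0, -134.0], [412.0, -144.0], [449.0, -165.0], [437.0, -188.0], [441.0, -195.0], [449.0, -193.0], [485.0, -126.0]]
dep [ 439.3 -146.8] [86.  63.9] 64.5 
 [[478.0, -117.0], [460.0, -144.0], [419.0, -122.0], [407.0, -140.0], [449.0, -164.0], [437.0, -189.0], [446.0, -197.0], [485.0, -125.0]]
box [[600.5, 97.69999694824219], [616.0, -53.29999923706055], [740.5, -40.5], [725.0, 110.5]] ((670.4597778320312, 28.597198486328125), (125.15795135498047, 151.709716796875), 5.868452548980713)
basket ((497.95074462890625, 363.443359375), (151.6546630859375, 159.24978637695312), 6.062169075012207)
ash [ 379.57465757 -473.89907254] [ 521.2032909  -325.24391433]
hog [638.28787    246.93066649] [744.04674067 336.5852102 ]
cup [ 635.80744009 -382.22891752] [ 723.96342906 -277.46210619]
```

Emit:
arm_command --pt "12.2 35.7 0" --pt "12.2 35.7 0" --pt "12.2 35.7 0" --pt "12.2 35.7 0" --pt "12.2 35.7 0" --pt "12.2 35.7 0" --pt "12.2 35.7 0" --pt "12.2 35.7 0" --pt "12.2 35.7 0" --pt "12.2 35.7 0" --pt "12.2 35.7 0" --pt "12.2 35.7 0" --pt "12.2 35.7 0" --pt "12.2 35.7 0" --pt "12.2 35.7 0" --pt "12.2 35.7 0" --pt "12.2 35.7 0" --pt "12.2 35.7 0" --pt "0 0 0" --pt "0 0 0" --spin '[7, 7, 7, 7, 7, 7, 7, 7, 7, 7, 7, 7, 7, 7, 7, 7, 7, 7, 0, 0]' --jaw 0.3

```text
time: 2.1
tool_pos: [0.4482, 0.1706, 0.4041]
tool_rot: [-3.14, -0.001, 2.651]
contact_force: [-0.5, -1.0, -0.3]
opening: 0.0598
grip_force: 0.0
```

```bash
python3 - <<'E'
from h import *
# refine yaw: fit lines to the back edge (max own-x band) of each pull
c=dict(np.load("top0.npz")); W=heights(c); img=c["img"].astype(int); wood=img[...,0]-img[...,2]
for n,roi,C in (("old",(228,255,268,305),(463.7,178.8)),("new",(355,265,405,315),(439.3,-146))):
    x0,y0,x1,y1=roi; m=np.clip(wood/np.percentile(wood[y0:y1,x0:x1],95),0,1)
    P=ray(c,contour(m,roi),.034)[:,:2]*1000-C
    th=np.radians(-28)
    for _ in range(3):
        X=np.array([np.cos(th),np.sin(th)]);Y=np.array([-X[1],X[0]]);q=P@np.c_[X,Y]
        b=q[(q[:,0]>q[:,0].max()-6)&(abs(q[:,1]-np.median(q[q[:,0]>20,1]))<(32 if n=="new" else 20))]
        th+=np.arctan(-np.polyfit(b[:,1],b[:,0],1)[0])
    s=q[(q[:,0]<0)&(q[:,0]>-25)]; u,l=s[s[:,1]>np.median(s[:,1])],s[s[:,1]<np.median(s[:,1])]
    print(n,"yaw",np.degrees(th),"back",b[:,0].mean(),"end",q[:,0].min(),"stem y",u[:,1].mean(),l[:,1].mean(),"slopes",np.degrees(np.arctan([np.polyfit(k[:,0],k[:,1],1)[0] for k in(u,l)])))
    g=np.array(C)+X*((b[:,0].mean()+q[:,0].min())/2-9)+Y*(u[:,1].mean()+l[:,1].mean())/2
    print("grip",g)
E
```

```text
old yaw -27.52932201804597 back 30.561564259327724 end -31.555664399642787 stem y -2.8431642498329515 -25.668680240560423 slopes [-0.49892699  0.15462518]
grip [448.6891362  170.54777321]
new yaw -27.88777780857982 back 30.581479998223067 end -31.589695154666607 stem y 12.290897089503854 -10.902998752397519 slopes [0.48453408 1.76495663]
grip [ 431.22423652 -140.94117894]
```

Emit:
arm_command --pt "0 0 -30" --pt "0 0 -30" --pt "0 0 -30" --pt "0 0 -30" --pt "0 0 -30" --pt "0 0 -25" --pt "0 0 -20" --pt "0 0 -15" --pt "0 0 -12" --pt "0 0 0" --pt "0 0 0" --spin '[0, 0, 0, 0, 0, 0, 0, 0, 0, 0.5, 0]'

```text
time: 3.2
tool_pos: [0.4485, 0.1696, 0.1831]
tool_rot: [3.141, 0.0, 2.658]
contact_force: [-0.3, -0.0, 0.2]
opening: 0.0598
grip_force: 0.0
```

Emit:
arm_command --pt "0 0 0" --pt "0 0 0" --pt "0 0 0" --pt "0 0 0" --pt "0 0 0" --pt "0 0 0" --pt "0 0 0" --pt "0 0 0" --spin '[0, 0, 0, 0, 0, 0, 0, 0]' --jaw -1 --squeeze 20

```text
time: 4.0
tool_pos: [0.4485, 0.1701, 0.1829]
tool_rot: [3.141, 0.0, 2.659]
contact_force: [0.8, 1.0, 3.3]
opening: 0.022
grip_force: 19.8
```

Emit:
arm_command --pt "0 0 10" --pt "0 0 20" --pt "0 0 30" --pt "0 0 30" --pt "0 0 20" --pt "5 28 0" --pt "5 28 0" --pt "5 28 0" --pt "5 28 0" --pt "5 28 0" --pt "5 24 0" --pt "5 24 0" --pt "0 0 0" --pt "0 0 -20" --pt "0 0 -20" --pt "0 0 -20" --pt "0 0 -20" --pt "0 0 -12" --pt "0 0 -6" --pt "0 0 0" --spin '[0, 0, 0, 0, 0, 0, 0, 0, 0, 0, 0, 0, 0, 0, 0, 0, 0, 0, 0, 0]'

```text
time: 6.0
tool_pos: [0.4833, 0.3577, 0.1944]
tool_rot: [-3.141, -0.001, 2.658]
contact_force: [0.2, -0.0, 0.4]
opening: 0.022
grip_force: 19.8
```

Emit:
arm_command --pt "0 0 0" --pt "0 0 0" --pt "0 0 0" --pt "0 0 0" --pt "0 0 0" --pt "0 0 0" --pt "0 0 20" --pt "0 0 25" --pt "0 0 30" --pt "0 0 30" --pt "0 0 30" --spin '[0, 0, 0, 0, 0, 0, 0, 0, 0, 0, 0]' --jaw 0

```text
time: 7.1
tool_pos: [0.4832, 0.358, 0.3309]
tool_rot: [-3.142, -0.0, 2.659]
contact_force: [0.9, -0.2, -0.7]
opening: 0.0458
grip_force: 0.0
```

Emit:
arm_command --pt "-3.7 -35.6 0" --pt "-3.7 -35.6 0" --pt "-3.7 -35.6 0" --pt "-3.7 -35.6 0" --pt "-3.7 -35.6 0" --pt "-3.7 -35.6 0" --pt "-3.7 -35.6 0" --pt "-3.7 -35.6 0" --pt "-3.7 -35.6 0" --pt "-3.7 -35.6 0" --pt "-3.7 -35.6 0" --pt "-3.7 -35.6 0" --pt "-3.7 -35.6 0" --pt "-3.7 -35.6 0" --pt "0 0 0" --pt "0 0 0" --spin '[0, 0, 0, 0, 0, 0, 0, 0, 0, 0, 0, 0, 0, 0, 0, 0]' --jaw 0.2

```text
time: 8.7
tool_pos: [0.4313, -0.1408, 0.3297]
tool_rot: [3.141, -0.0, 2.657]
contact_force: [-0.1, 0.6, -0.0]
opening: 0.0553
grip_force: 0.0
```

```bash
python3 - <<'E'
from cell import *
import cv2
i=[read_camera(n)["img"][:,:,::-1] for n in("top","scene")]
cv2.imwrite("pics/b.png",cv2.hconcat([cv2.resize(i[0][150:400,100:420],(400,312)),cv2.resize(i[1][80:330,130:450],(400,312))]))
E
```

```text
(no output)
```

View pics/b.png

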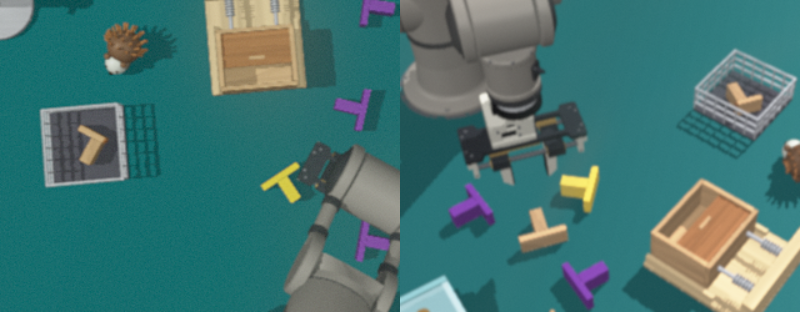

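The broken pull lies flat in the basket, at about (92,145) in the left half and (743,97) in the right half. The gripper is above the new pull.

Emit:
arm_command --pt "0 0 -30" --pt "0 0 -30" --pt "0 0 -30" --pt "0 0 -25" --pt "0 0 -20" --pt "0 0 -13" --pt "0 0 0" --pt "0 0 0" --spin '[0, 0, 0, 0, 0, 0, 0, 0]'

```text
time: 9.6
tool_pos: [0.4318, -0.1395, 0.182]
tool_rot: [3.141, -0.0, 2.66]
contact_force: [-0.9, -0.2, 1.4]
opening: 0.0551
grip_force: 0.0
```

Emit:
arm_command --pt "0 0 0" --pt "0 0 0" --pt "0 0 0" --pt "0 0 0" --pt "0 0 0" --pt "0 0 0" --pt "0 0 0" --pt "0 0 0" --spin '[0, 0, 0, 0, 0, 0, 0, 0]' --jaw -1 --squeeze 45

```text
time: 10.4
tool_pos: [0.4316, -0.1404, 0.182]
tool_rot: [3.142, 0.0, 2.659]
contact_force: [-0.0, 0.6, 5.6]
opening: 0.0218
grip_force: 45.0
```

Emit:
arm_command --pt "0 0 10" --pt "0 0 20" --pt "0 0 30" --pt "0 0 20" --pt "10 15 0" --pt "10 15 0" --pt "10 15 0" --pt "10 15 0" --pt "10 15 0" --pt "10 15 0" --pt "10 15 0" --pt "10 15 0" --pt "10 15 0" --pt "10 15 0" --pt "7 5.5 0" --pt "0 0 -15" --pt "0 0 -15" --pt "0 0 -5" --pt "0 0 0" --pt "0 0 0" --spin '[0, 0, 0, 0, 3, 3, 3, 3, 3, 3, 3, 3, 3, 3, 3.5, 0, 0, 0, 0, 0]'

```text
time: 12.4
tool_pos: [0.5387, 0.0151, 0.2273]
tool_rot: [-3.142, 0.001, -3.04]
contact_force: [-0.3, -0.4, 0.1]
opening: 0.0217
grip_force: 45.0
```

```bash
python3 - <<'E'
from cell import *
from h import *
c0=dict(np.load("top0.npz"));c=read_camera("top");s=read_camera("scene")
cv2.imwrite("pics/c.png",cv2.hconcat([cv2.resize(c["img"][120:320,220:420,::-1],(400,400)),cv2.resize(s["img"][130:330,250:450,::-1],(400,400))]))
W=heights(c0)
for h in(.055,.065,.07):
    P=ray(c0,contour((W[...,2]>h)*1.,(262,165,350,235)),.079)[:,:2]*1000-[608.2,22.2]
    t=np.radians(5.87);X=np.array([np.cos(t),np.sin(t)]);Y=np.array([-X[1],X[0]]);q=P@np.c_[X,Y]
    b=q[(q[:,0]<20)&(abs(q[:,1])<65)];f=np.polyfit(b[:,1],b[:,0],1)
    L=q[(q[:,1]>60)&(q[:,0]>15)&(q[:,0]<90)];R=q[(q[:,1]<-60)&(q[:,0]>15)&(q[:,0]<90)]
    print(h,"front x",f[1],"yaw",5.87-np.degrees(np.arctan(f[0])),"sides",L[:,1].mean(),R[:,1].mean(),[5.87+np.degrees(np.arctan(np.polyfit(k[:,0],k[:,1],1)[0])) for k in(L,R)])
E
```

```text
0.055 front x 1.8805860030480028 yaw 5.974006956443101 sides 74.7692339590985 -74.72183234568311 [np.float64(5.787169254573235), np.float64(5.575442170447086)]
0.065 front x 2.6692774761453673 yaw 5.797659562132316 sides 74.7692339590985 -74.72183234568311 [np.float64(5.787169254573235), np.float64(5.575442170447086)]
0.07 front x 3.039114689816009 yaw 5.985585237118686 sides 74.7692339590985 -74.72183234568311 [np.float64(5.787169254573235), np.float64(5.575442170447086)]
```

View pics/c.png

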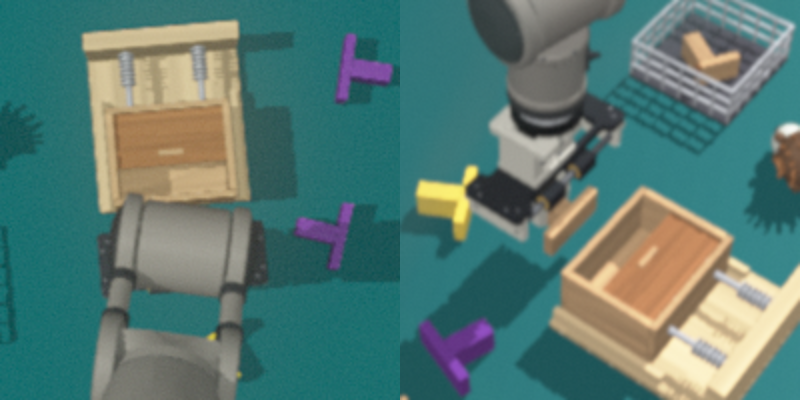

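The pull is held upright about 30 mm in front of the box face and parallel to it: plate at about (572,220) in the right half, box front edge at about (610,290). I'll check its height and centring against the box by depth before pressing.

```bash
cat > chk.py <<'E'
from cell import *
from h import *
s=read_camera("scene");W=heights(s);img=s["img"].astype(int)
t=np.radians(5.87);X=np.array([np.cos(t),np.sin(t)]);Y=np.array([-X[1],X[0]])
D=W[...,:2]-[.6105,.0224];jx=D@X*1000;jy=D@Y*1000;z=W[...,2]*1000
wood=(img[...,0]-img[...,2])>25
o=observe();g=np.array(o["tool_pos"])
dx=(g[:2]-[.6105,.0224])@X*1000; print("grip jx",dx,"jy",(g[:2]-[.6105,.0224])@Y*1000)
p=wood&(abs(jx-(dx+34))<14)&(abs(jy)<60)&(z>40)&(z<95)
top=p&(z>65)
print("n",p.sum(),top.sum(),"pull top z",np.percentile(z[p],[50,80,90,95]),"jy",np.percentile(jy[p],[0.5,2,98,99.5]),"jx",np.percentile(jx[p],[2,50,98]))
b=wood&(jx>-10)&(jx<140)&(abs(jy)<90)&(z>70)&(z<90);print("box top",np.median(z[b]),np.percentile(jy[b],[.5,2,98,99.5]))
print("table",np.median(z[(abs(jx+60)<40)&(abs(jy+100)<30)&(z<15)]))
E
python3 chk.py
```

```text
grip jx -72.10672662368722 jy 0.03771075612195567
n 390 297 pull top z [76.20572044 79.900043   81.08072724 82.18926157] jy [-42.29858498 -41.68531246  39.24253141  40.93954564] jx [-50.10399023 -33.0563221  -29.38741417]
box top 75.32491042071365 [-72.94115416 -71.84779859  75.79476937  79.05104072]
table -0.14420102066092788
```

Emit:
arm_command --pt "4 0.5 0" --pt "4 0.5 0" --pt "4 0.5 0" --pt "4 0.5 0" --pt "4 0.5 0" --pt "4 0.5 0" --pt "1 0.1 0" --pt "1 0.1 0" --pt "1 0.1 0" --pt "1 0.1 0" --pt "1 0.1 0" --pt "1 0.1 0" --pt "1 0.1 0" --pt "1 0.1 0" --pt "1 0.1 0" --pt "1 0.1 0" --pt "0 0 0" --pt "0 0 0" --spin '[0, 0, 0, 0, 0, 0, 0, 0, 0, 0, 0, 0, 0, 0, 0, 0, 0, 0]'

```text
time: 14.35
tool_pos: [0.5725, 0.0192, 0.2267]
tool_rot: [3.141, -0.0, -3.04]
contact_force: [-0.5, -0.2, -0.5]
opening: 0.0219
grip_force: 45.0
```

Emit:
arm_command --pt "1 0.1 0" --pt "1 0.1 0" --pt "1 0.1 0" --pt "1 0.1 0" --pt "1 0.1 0" --pt "1 0.1 0" --pt "0 0 0" --pt "0 0 0" --spin '[0, 0, 0, 0, 0, 0, 0, 0]'

```text
time: 15.15
tool_pos: [0.5784, 0.0198, 0.2266]
tool_rot: [3.141, -0.001, -3.04]
contact_force: [-3.9, -0.2, -0.3]
opening: 0.0217
grip_force: 45.0
```

Emit:
arm_command --pt "1 0.1 0" --pt "1 0.1 0" --pt "1 0.1 0" --pt "1 0.1 0" --pt "1 0.1 0" --pt "1 0.1 0" --pt "1 0.1 0" --pt "1 0.1 0" --pt "0.5 0.1 0" --pt "0 0 0" --pt "0 0 0" --spin '[0, 0, 0, 0, 0, 0, 0, 0, 0, 0, 0]'

```text
time: 16.25
tool_pos: [0.5863, 0.0206, 0.2266]
tool_rot: [3.141, -0.003, -3.04]
contact_force: [-8.4, -0.7, 3.2]
opening: 0.0219
grip_force: 45.0
```

```bash
python3 - <<'E'
from cell import *
from h import *
s=read_camera("scene")
cv2.imwrite("pics/d.png",cv2.resize(s["img"][170:330,290:470,::-1],(720,580),interpolation=cv2.INTER_CUBIC))
F=[observe()["contact_force"]]
for _ in range(5): read_camera("top"); F.append(observe()["contact_force"])
print(np.mean(F,0),observe()["tool_pos"])
E
python3 chk.py
```

```text
[-8.36131881 -0.81599376  3.24626958] [0.58629658 0.02058623 0.2266071 ]
grip jx -24.26183388182976 jy 0.692771162577412
n 431 388 pull top z [77.75934303 79.88712955 80.76048312 81.44718861] jy [-57.92152825 -54.4661141   54.48776477  59.00409605] jx [-2.9062729  15.7810949  23.66032654]
box top 75.62305336201402 [-72.67272861 -71.82090303  75.70016655  78.32074983]
table -0.15451582397196795
```

View pics/d.png

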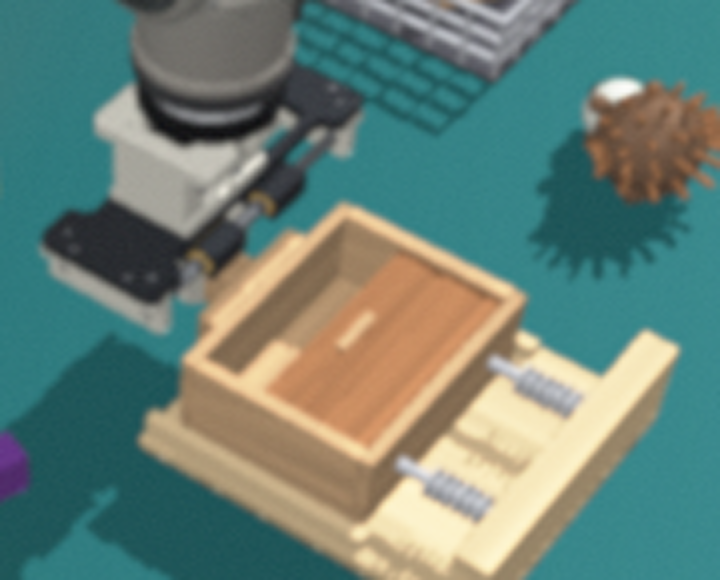

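The plate sits flat on the box front with its top flush. Its ends are at about (208,318) and (303,233) on a front edge that runs from (185,360) to (345,210), so it is centred. I'll push slightly more and hold.

Emit:
arm_command --pt "0.5 0.1 0" --pt "0.5 0 0" --pt "0.5 0 0" --pt "0 0 0" --pt "0 0 0" --pt "0 0 0" --pt "0 0 0" --pt "0 0 0" --pt "0 0 0" --pt "0 0 0" --pt "0 0 0" --pt "0 0 0" --pt "0 0 0" --pt "0 0 0" --pt "0 0 0" --pt "0 0 0" --pt "0 0 0" --pt "0 0 0" --pt "0 0 0" --pt "0 0 0" --spin '[0, 0, 0, 0, 0, 0, 0, 0, 0, 0, 0, 0, 0, 0, 0, 0, 0, 0, 0, 0]'

```text
time: 18.6
tool_pos: [0.5877, 0.0207, 0.2266]
tool_rot: [3.141, -0.003, -3.04]
contact_force: [-9.5, -1.1, 3.8]
opening: 0.0218
grip_force: 45.0
```

Emit:
arm_command --pt "0 0 0" --pt "0 0 0" --pt "0 0 0" --pt "0 0 0" --pt "0 0 0" --pt "0 0 0" --pt "0 0 0" --pt "0 0 0" --pt "0 0 0" --pt "0 0 0" --pt "0 0 0" --pt "0 0 0" --pt "0 0 0" --pt "0 0 0" --pt "0 0 0" --pt "0 0 0" --pt "0 0 0" --pt "0 0 0" --pt "0 0 0" --pt "0 0 0" --spin '[0, 0, 0, 0, 0, 0, 0, 0, 0, 0, 0, 0, 0, 0, 0, 0, 0, 0, 0, 0]'

```text
time: 20.6
tool_pos: [0.5876, 0.0207, 0.2266]
tool_rot: [3.141, -0.003, -3.04]
contact_force: [-8.8, -0.8, 3.1]
opening: 0.0218
grip_force: 45.0
```

```bash
python3 -c "
from cell import *
print(hand_in())"
```

```text
the job is handed in; nothing more can be done
None
```

The broken pull is in the wire basket, and the whole pull is held centred and flush on the box front, pressing steadily at about 9–10 N; the job is handed in, with no verdict returned.

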